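Clear and hold open the tilting utensil flap

TASK

The ramekin has been left standing on the aluminium flap that covers the utensil tray in the ledge. Slide it off with the fingertips so that it stands upright on the ledge clear of the flap, then press down the short ribbed tail of the flap until the long end is tilted up as far as it goes, and finish while still holding the tail down so that the tray stays open. Only push and press: do not lift or tip the ramekin or pull the long end up, and leave everything else where it is.

Things in the scene. Friction and masses are not known exactly. Their poses are not given: they have to be found in the camera images.
- ledge: Fixed ledge of cream rendered brick on the bench, 340 deep (its x), 960 long (its y), flat top 110 above its origin at the centre of its underside. y points along it to its left end (seen from the robot), x away from the robot, z up. Place and yaw (up to 15 degrees) vary. Its top is free from y = -50 to 85, x = -165 to 95.
- tray (a point): Centre of the tray's opening, level with the ledge's top; axes as the ledge's. The opening is 168 (x) by 330 (y), at ledge x -84 to 84, y 90 to 420, and 98 deep, with a thin flush aluminium frame. Shut, the flap fills it, flush with the top, gaps of 4 to 5.
- flap (a joint): Angle (rad) of the aluminium flap about its cross pin: 0 shut (at the start), growing as the short tail goes down and the long end comes up; stop at 0.55, where the tail's end is 52 lower and the long tip 115 higher. The long end is heavier: the flap falls shut when let go, no spring or catch. Holding the tail down takes 6 to 8 N at 50 to 65 mm from the pin.
- flap_pin (a point): Middle of the flap's cross pin (ledge x 0, y 195), 6 below the flap's top face; axes as the ledge's, the pin along x. The flap is one flat 4 mm plate, 160 wide and 320 long along y: the tail reaches 100 from the pin to smaller y (the ledge's right), the long end 220 to larger y. Rivets on both sides of the pin show it from above.
- flap_tail: The short tail plate of the flap, 160 by 100, marked by five low cross ribs 80 long: the part to press. Its origin lies on the pin's axis (ledge x = 0, y = 195, 104 high); its y axis points along the flap to the long end; it turns with the flap.
- flap_long: The long end of the flap, 160 by 220, with a row of rivets on each side of the pin line and a lip 16 deep folded down at its tip. Same origin and axes as the tail.
- flap_press (a point): Point on the top face of the tail, in the middle of the ribs, 65 from the pin's axis (35 from the tail's end). Its z axis is the plate's normal, its y axis points along the flap to the long end.
- ramekin: White fluted ceramic ramekin, open at the top, empty: 40 high, 80 across at the rim, 72 across at the foot, about 180 g. Loose, standing upright at the start wholly on the flap, partly or all on the long end. Origin: centre of its underside, z up; round, so its yaw means nothing.
- tongs: Bystander: stainless steel tongs, 300 long, 45 wide, 18 high, lying along the ledge's far edge beside the flap. Origin: middle of the underside; x axis along the tongs.
- spatula: Bystander: red plastic spatula, 320 long, blade 78 wide, 16 high, lying along the near edge of the ledge's right half. Origin: underside, about the middle; x axis towards the blade.
- grinder: Bystander: glass salt grinder with a steel head, 54 across, 143 high, standing on the right half of the ledge. Origin: centre of its underside.
- skewers: Bystander: bamboo skewer holder, 74 across and 105 high, with skewers standing up to 195 high, on the right half of the ledge. Origin: centre of its underside.
- sauce: Bystander: white squeeze bottle, 58 across, 170 high, on the right half of the ledge. Origin: centre of its underside.
Mind the look-alikes: they are no part of the job. Of the things that look like the ramekin, the middle-sized one is meant.

How it is judged:
By the outcome, as a careful person would: the job done as asked, in the order asked, and still so for the second after the job is handed in, while the arm keeps its last pose, push and grip.
It also fails if it takes over 48 s, if anything falls off the work surface, if the arm or the gripper's body presses on something with over 40 N, if the wrist force passes 120 N, or if a joint passes its speed limit or range.

ROBOT

A 6-joint arm with a two-finger parallel gripper is mounted at the origin on the work surface. World frame = base frame: x ahead of the robot, y to its left, z up, the work surface at z = 0. Lengths are in mm, angles in rad, forces in N, time in s.
With the tool pointing down it reaches from about 325 to 900 mm from the base axis. Payload 6.1 kg.
Tool frame: the origin (TCP) lies at the very end of the fingers, on their centre line; the grasp point (between the pads) lies 19 mm behind it; z points along the fingers, y is the direction in which the jaws open and shut (so a half turn about z gives the same grasp; the last joint's range is limited). The gripper opens to 87 mm and grips with 3 to 60 N. Pads are 19 mm wide; open, the fingers measure 117 mm over their backs; the gripper's body (75 mm by 190 mm) begins 51 mm behind the grasp point.
Start: joints at [1, 0.22, 1.526, -0, 1.395, -0.126], TCP at [268.921, 564.178, 222.538] pointing down, gripper open.
Joint ranges: [-2.98, 2.98], [-0.91, 2.08], [0.09, 2.57], [-1.24, 4.39], [0.2, 2.65], [-2.68, 2.68]. Speed limits (rad/s): [2.57, 2.57, 3.01, 3.14, 3.14, 3.14].

INTERFACE

Orientations are given as a rotation vector (axis times angle).
In Python, from workcell import monitor, cams, env, nets gives the robot as it stands.
- The arm moves only by the tool drive_tool, never from a script. Its arguments are lists of equal length, an entry for each row: "delta_pos": the shift along the world's x, y, z in mm, a list of three; "turn": the turn, a rotation vector about the world's x, y, z in rad, a list of three; "jaw": the finger opening in mm, from 0 to 87. A call has 1 to 5 rows; each row shifts and turns the pose as measured when the row begins; what a row does not reach is not made up. A row lasts 1/10 s, in which the tool goes at most 50 mm and 8.59 degrees, less where a joint would pass 70% of its speed; a pose out of reach is approached as far as the arm can. A call is refused whole if a number of a shift passes 50 or a number of a turn 0.15, either way. A call with a gripper value outside its range is refused whole. The fingers move at their own pace and stop on an object; "force" is the grip in N (left out, the last holds). Time passes only in rows, so rows that do not move let the fingers close. It gives the time, the measured TCP pose, the force and the opening at its end, in the units of the state.
- monitor.read_state(): the state, without advancing time (a new reading comes with each control period).
- cams.get_image(name): name is "side" or "top" or "wrist"; returns (picture, depth): 384x512x3 uint8, red, green, blue; 384x512 float32, mm along the optical axis (not along the pixel's ray), 0 where there is no reading.
- cams.calibration(name): a dict with "fx", "fy", "cx", "cy" (pixels), "extrinsics" (4x4, takes a point from world to camera coordinates). Camera axes: x right, y up, looking along -z (the intrinsics and any distortion apply to the point x, -y, -z); pixel columns grow to the right and rows downward; lengths in mm; the calibration is good to about 2 mm. A picture is of the moment at which its call begins: read the wrist's pose just before it. calibration takes no time and is no camera call; for the wrist camera it gives the pose at the moment of the call.
- env.finish_job(): hands the job in, once; it reports no verdict.
Trained networks look in the newest picture that a camera, given by its name, has taken for a name from the list of things; names that differ only in an ending like _2 or _b are one class to them, and where a whole thing is asked for, a point or a joint stands for the part that bears it (a point fixed in the world has none). Each returns a list of dicts, best first, with "conf" (0 to 1); they miss things now and then, are a little off and sometimes report something else, mostly with a low value. They report only what shows in the picture. A call takes as long as a camera call. They do not tell look-alikes from the thing itself.
- nets.search_frame(camera, label): "xy" ([column, row] as shares, 0 to 1, of the picture: columns of its width, rows of its height, amid what is visible of it).
- nets.regions_of(camera, label): "region" (384x512 bool, what is visible of it) and "xy" ([column, row] as shares, 0 to 1, of the picture: columns of its width, rows of its height, amid what is visible of it).
The state is a dict: "time_s": time; "joint_positions": joint angles; "joint_velocities": joint speeds; "joint_efforts": joint torques, N m; "ee_pos": TCP position; "eef_rot": TCP orientation; "ft_force": force on the tool from outside, world axes, zero at the start; "torque": the same for the moment, N m; "grip_width": finger opening in mm.
Only numpy, scipy, OpenCV 4.12 (cv2) and the standard library are available. Lean on these libraries where they do the work, as an engineer would, in place of code of your own. Each camera call takes 0.05 s, during which the arm holds its last target.

## Working session

There is one attempt and no reset: what is moved stays moved. The work goes in short steps, Python scripts to look and compute and a tool call to move; the robot and the scene stay as the last step left them, time stands still between calls to the robot, and variables do not carry over. Pictures are saved under pics/ and viewed, and the job is handed in when it is done.

Besides the shell and the picture viewer there is one more tool, called after "Request:" as name(argument=value, ...) on one line, values as JSON. drive_tool: Moves the arm, as the interface text tells. Its arguments: {"type":"object","properties":{"delta_pos":{"type":"array","items":{"type":"array","items":{"type":"number"}}},"turn":{"type":"array","items":{"type":"array","items":{"type":"number"}}},"jaw":{"type":"array","items":{"type":"number"}},"force":{"type":"number"}},"required":["delta_pos","turn","jaw"]}

```bash
mkdir -p pics
python3 - <<'E'
from workcell import monitor, cams, env, nets
import cv2,pickle
print(monitor.read_state())
D={}
for n in ["top","side"]:
    im,d=cams.get_image(n); c=cams.calibration(n); D[n]=(im,d,c)
    cv2.imwrite(f"pics/{n}0.png",im[:,:,::-1])
    print(n,c)
    for l in ["ramekin","flap_tail","flap_long"]:
        print(l,[(r["conf"],r["xy"]) for r in nets.search_frame(n,l)])
pickle.dump(D,open("d0.pkl","wb"))
print(monitor.read_state()["time_s"])
E
```

```text
{'time_s': 0.0, 'joint_positions': array([ 9.99908136e-01,  2.21241198e-01,  1.52763127e+00, -1.92817134e-05,
        1.39472091e+00, -1.26111650e-01]), 'joint_velocities': array([ 0.0015561 , -0.00024351, -0.00325071,  0.00049658,  0.00056748,
        0.00022195]), 'joint_efforts': array([-2.49944505e-04, -4.94613683e+01, -3.87367094e+01,  6.96857250e-02,
        5.75867097e-02, -1.50959495e-04]), 'ee_pos': array([268.5771659 , 563.64091698, 221.41727291]), 'eef_rot': array([-6.92756483e-01, -3.06357696e+00,  2.96335540e-03]), 'ft_force': array([-0.13633193, -0.6284798 , -0.22835985]), 'torque': array([-0.05711788,  0.02850834,  0.00708219]), 'grip_width': 86.7838182697542}
top {'fx': 446.393851542184, 'fy': 446.393851542184, 'cx': 254.10629929067525, 'cy': 194.98362619716514, 'extrinsics': array([[-7.35162306e-03, -9.99908020e-01, -1.13975662e-02,
        -3.67953361e+01],
       [ 9.97108113e-01, -8.19223999e-03,  7.55532762e-02,
        -5.18073926e+02],
       [-7.56396985e-02, -1.08091665e-02,  9.97076626e-01,
        -1.36482062e+03],
       [ 0.00000000e+00,  0.00000000e+00, 
[... 157 characters left out ...]
0.5164])]
flap_long [(0.93, [0.316, 0.5055])]
side {'fx': 410.38544512241873, 'fy': 410.38544512241873, 'cx': 256.6389832324814, 'cy': 188.1766043714159, 'extrinsics': array([[ 9.72872298e-01, -2.30357334e-01,  2.13305187e-02,
        -5.26140624e+02],
       [ 1.29351547e-01,  6.18091973e-01,  7.75390541e-01,
        -1.06795245e+02],
       [-1.91801120e-01, -7.51596841e-01,  6.31121635e-01,
        -1.08970946e+03],
       [ 0.00000000e+00,  0.00000000e+00,  0.00000000e+00,
         1.00000000e+00]])}
ramekin [(0.86, [0.4676, 0.3862]), (0.74, [0.6312, 0.4237]), (0.65, [0.4268, 0.6732]), (0.58, [0.307, 0.4083])]
flap_tail [(0.72, [0.4297, 0.6781]), (0.6, [0.4721, 0.4224])]
flap_long []
0.4
```

View pics/top0.png

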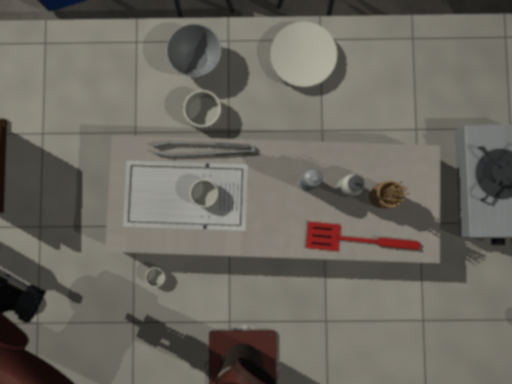

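View pics/side0.png

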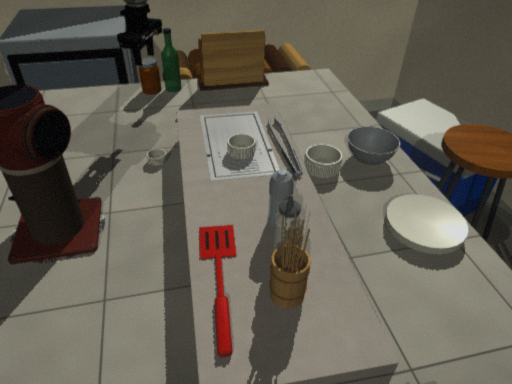

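```bash
cat > h.py <<'E'
import numpy as np
def ray(c,u,v,z):
    E=c["extrinsics"];R=E[:3,:3];t=E[:3,3]
    d=R.T@np.array([(u-c["cx"])/c["fx"],-(v-c["cy"])/c["fy"],-1]); o=-R.T@t
    return o+d*(z-o[2])/d[2]
def cloud(c,d):
    v,u=np.mgrid[:d.shape[0],:d.shape[1]]
    P=np.stack([(u-c["cx"])/c["fx"]*d,-(v-c["cy"])/c["fy"]*d,-d],-1)
    E=c["extrinsics"]
    W=(P-E[:3,3])@E[:3,:3]; W[d<=0]=np.nan
    return W
E
python3 - <<'E'
import pickle,numpy as np,cv2
from h import *
D=pickle.load(open("d0.pkl","rb"))
im,d,c=D["top"]
W=cloud(c,d)
print("ledge z",np.nanmedian(W[200:230,260:290,2]), "bench",np.nanmedian(W[300:320,300:350,2]))
L=(W[...,2]>90)&(W[...,0]>300)
m=L.astype(np.uint8); n,lab,st,ce=cv2.connectedComponentsWithStats(m); print(st)
i=lab[215,275]; 
pts=W[(lab==i)]; pts=pts[pts[:,2]<125]
r=cv2.minAreaRect(pts[:,:2].astype(np.float32)); print(r)
# ramekins
rm=(W[...,2]>125)&(lab==i); n2,l2,s2,_=cv2.connectedComponentsWithStats(rm.astype(np.uint8))
for k in range(1,n2):
    if s2[k,4]>8: 
        p=W[l2==k]; print(s2[k],p.mean(0).round(),p.max(0).round(),p.min(0).round())
for uv in [(207,164.5),(206,227.5),(127,161),(246,165),(245,230),(123,226),(205,193)]: print(uv,ray(c,*uv,110).round(1))
x=cv2.resize(im[125:265,100:300],None,fx=4,fy=4,interpolation=cv2.INTER_CUBIC); cv2.imwrite("pics/crop.png",x[:,:,::-1])
E
```

```text
ledge z 109.07739273031225 bench -0.845054784974209
[[     0      0    512    384 157585]
 [   106    135    335    128  38467]
 [   480    146     32     54    514]
 [     0    272     12      6     41]
 [     0    278      1      1      1]]
((504.15936279296875, -98.120361328125), (963.5625610351562, 341.2777099609375), 87.66618347167969)
[153 142  15   4  22] [661. 231. 129.] [665. 249. 133.] [656. 209. 125.]
[153 151   8   3  11] [636. 239. 128.] [640. 249. 130.] [634. 228. 125.]
[300 168  23  23 391] [ 543. -193.  228.] [ 573. -171.  257.] [ 520. -224.  125.]
[337 173  28  24 493] [ 527. -298.  223.] [ 559. -278.  282.] [ 503. -332.  126.]
[190 179  29  28 201] [518. 103. 144.] [556. 139. 157.] [478.  60. 126.]
[370 180  41  28 790] [ 504. -400.  207.] [ 543. -369.  307.] [ 469. -442.  125.]
[385 238  35  11 117] [ 370. -463.  127.] [ 384. -411.  132.] [ 356. -507.  125.]
[379 241  10   5  16] [ 369. -406.  127.] [ 376. -394.  131.] [ 365. -419.  126.]
(207, 164.5) [601.2  94.9 110. ]
(206, 227.5) [418.   97.7 110. ]
(127, 161) [613.6 329.1 110. ]
(246, 165) [598.7 -18.8 110. ]
(245, 230) [410.  -14.8 110. ]
(123, 226) [424.1 338.  110. ]
(205, 193) [517.8 100.7 110. ]
```

View pics/crop.png

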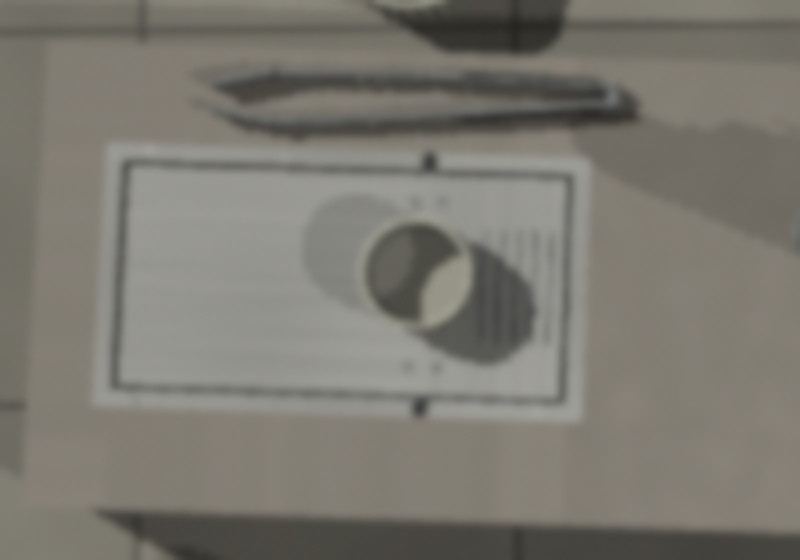

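Request:
drive_tool(delta_pos=[[25,-38,0],[25,-38,0],[25,-38,0],[25,-38,0],[25,-38,0]], turn=[[0,0,-0.12],[0,0,-0.12],[0,0,-0.12],[0,0,-0.12],[0,0,-0.12]], jaw=[40,40,40,40,40])

```text
time_s: 0.9
ee_pos: [393.1, 372.5, 222.2]
eef_rot: [-1.582, -2.713, -0.004]
ft_force: [0.1, -0.1, -0.3]
grip_width: 54.8
```

Request:
drive_tool(delta_pos=[[25,-38,0],[25,-38,0],[26,-38,0],[26,-38,0],[25,-38,0]], turn=[[0,0,-0.11],[0,0,-0.11],[0,0,-0.11],[0,0,-0.11],[0,0,-0.11]], jaw=[40,40,40,40,40])

```text
time_s: 1.4
ee_pos: [524.1, 174.2, 223.8]
eef_rot: [2.283, 2.154, 0.009]
ft_force: [-0.3, 1.0, -0.3]
grip_width: 40.2
```

Request:
drive_tool(delta_pos=[[0,0,-20],[0,0,-20],[0,0,-20],[0,0,-10],[0,0,0]], turn=[[-0.1,0,0],[-0.1,0,0],[0,0,0],[0,0,0],[0,0,0]], jaw=[40,40,40,40,40])

```text
time_s: 1.9
ee_pos: [531.3, 160.7, 153.9]
eef_rot: [2.19, 2.016, -0.198]
ft_force: [-0.4, -0.4, 0.1]
grip_width: 40.1
```

Run:
```python
from workcell import monitor, cams
import cv2
from scipy.spatial.transform import Rotation as R
s=monitor.read_state();print(s["ee_pos"],s["joint_positions"]);print(R.from_rotvec(s["eef_rot"]).as_matrix().round(3))
for n in ["side","wrist"]:
    im,d=cams.get_image(n); cv2.imwrite(f"pics/{n}1.png",im[:,:,::-1])
```

```text
[531.32210387 160.74035086 153.88304016] [ 0.27559055  0.17080213  1.73081364 -0.20940176  1.29331451  0.42156423]
[[ 0.084  0.996  0.01 ]
 [ 0.975 -0.08  -0.205]
 [-0.204  0.027 -0.979]]
```

View pics/side1.png

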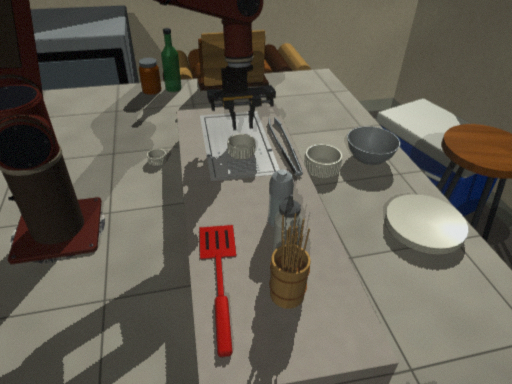

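View pics/wrist1.png

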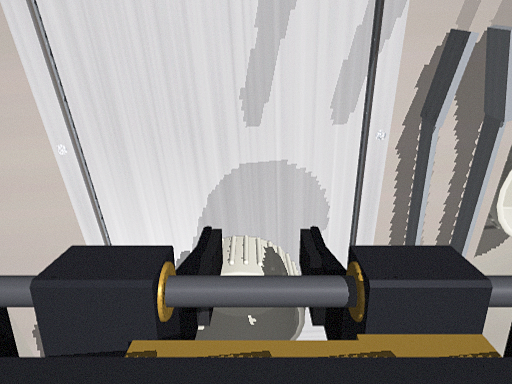

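Request:
drive_tool(delta_pos=[[-11,17,0],[0,0,-18],[0,0,-16],[0,0,0]], turn=[[0,0,0.04],[0,0,0],[0,0,0],[0,0,0]], jaw=[40,40,40,40])

```text
time_s: 2.4
ee_pos: [524.4, 179.6, 126.9]
eef_rot: [2.145, 2.054, -0.175]
ft_force: [-0.3, -0.6, -0.0]
grip_width: 39.8
```

Run:
```python
from workcell import monitor, cams
import cv2
from scipy.spatial.transform import Rotation as R
s=monitor.read_state();print(s["ee_pos"],s["ft_force"]);print(R.from_rotvec(s["eef_rot"]).as_matrix().round(3))
for n in ["side","wrist"]:
    im,d=cams.get_image(n); cv2.imwrite(f"pics/{n}2.png",im[:,:,::-1])
    if n=="side": cv2.imwrite("pics/side2c.png",cv2.resize(im[60:220,150:350],None,fx=4,fy=4)[:,:,::-1][:600])
```

```text
[524.40656309 179.62045546 126.89584953] [-0.31794462 -0.55825721 -0.00985335]
[[ 0.046  0.998  0.03 ]
 [ 0.979 -0.039 -0.2  ]
 [-0.198  0.039 -0.979]]
```

View pics/side2c.png

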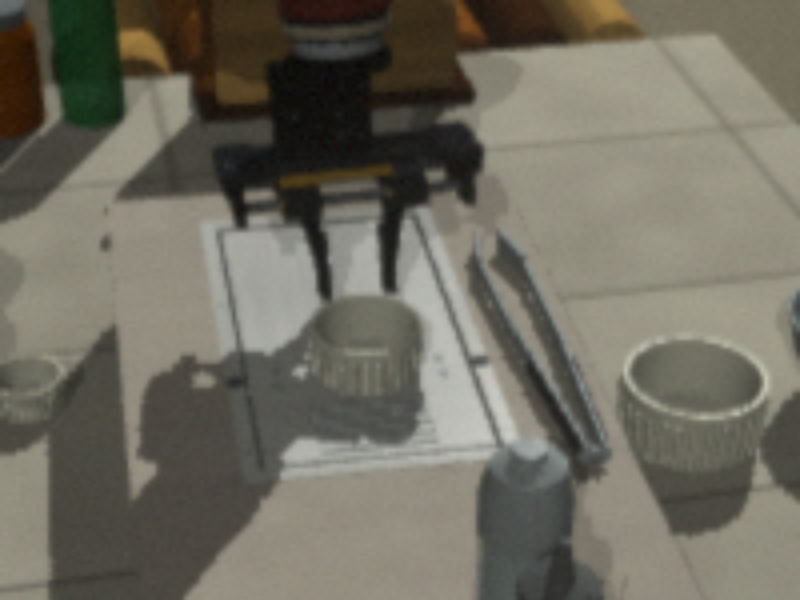

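View pics/wrist2.png

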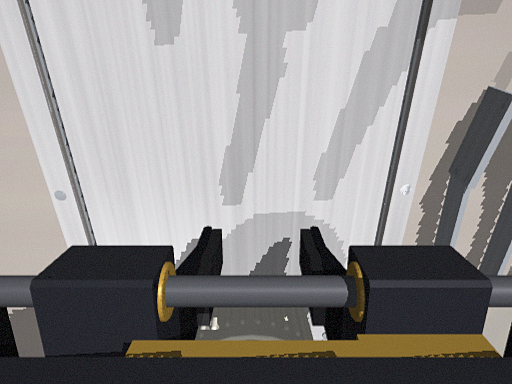

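Request:
drive_tool(delta_pos=[[-4,0,-8],[0,-10,0],[0,-10,0],[-1,-10,0],[0,-5,0]], turn=[[0,0.04,0],[0,0,0],[0,0,0],[0,0,0],[0,0,0]], jaw=[40,40,40,40,40])

```text
time_s: 3.0
ee_pos: [522.1, 141.9, 122.4]
eef_rot: [2.159, 2.075, -0.216]
ft_force: [0.4, 1.7, -0.0]
grip_width: 39.7
```

Request:
drive_tool(delta_pos=[[-1,-8,-1],[-1,-8,-1],[-1,-8,-1],[0,-8,0],[0,-8,0]], turn=[[0,0,0],[0,0,0],[0,0,0],[0,0,0],[0,0,0]], jaw=[40,40,40,40,40])

```text
time_s: 3.5
ee_pos: [519.1, 98.8, 120.0]
eef_rot: [2.16, 2.074, -0.212]
ft_force: [-0.6, 0.4, 1.0]
grip_width: 40.1
```

Run:
```python
from workcell import monitor, cams
import cv2
s=monitor.read_state();print(s["ee_pos"],s["ft_force"])
im,d=cams.get_image("side"); cv2.imwrite("pics/side3c.png",cv2.resize(im[60:220,150:350],None,fx=4,fy=4)[:,:,::-1][:600])
```

```text
[519.073506    98.80196819 120.02176987] [-0.64938497  0.39522739  0.95747112]
```

View pics/side3c.png

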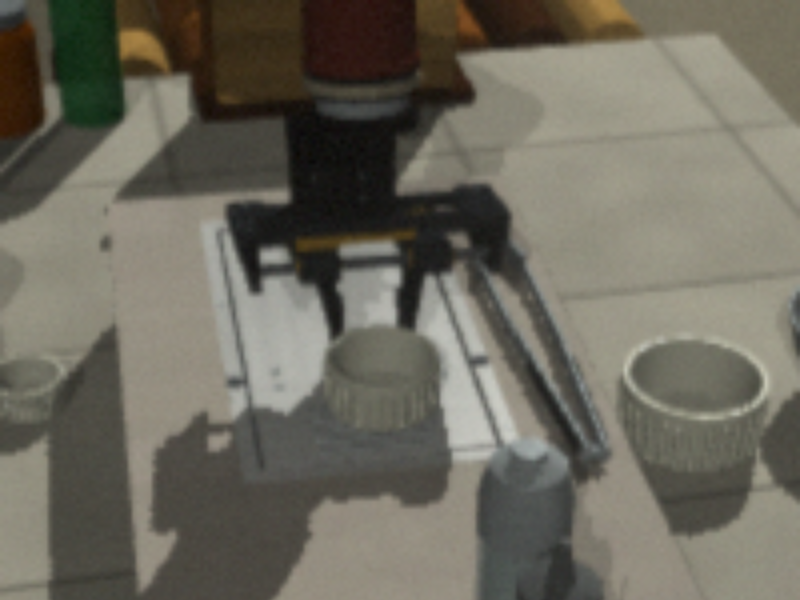

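Request:
drive_tool(delta_pos=[[-1,-9,0],[-1,-9,0],[-1,-9,0],[-1,-9,0],[0,-9,0]], turn=[[0,0,0],[0,0,0],[0,0,0],[0,0,0],[0,0,0]], jaw=[40,40,40,40,40])

```text
time_s: 4.05
ee_pos: [514.6, 49.5, 119.9]
eef_rot: [2.159, 2.074, -0.213]
ft_force: [0.5, 0.7, 0.3]
grip_width: 40.0
```

Request:
drive_tool(delta_pos=[[-1,-9,0],[0,-9,0],[-1,-9,0],[0,-9,0],[-1,-9,0]], turn=[[0,0,0],[0,0,0],[0,0,0],[0,0,0],[0,0,0]], jaw=[40,40,40,40,40])

```text
time_s: 4.55
ee_pos: [511.3, 0.2, 119.9]
eef_rot: [2.16, 2.074, -0.213]
ft_force: [0.9, 0.6, 0.2]
grip_width: 40.2
```

Run:
```python
from workcell import monitor, cams
import cv2
s=monitor.read_state();print(s["ee_pos"],s["ft_force"])
im,d=cams.get_image("side"); cv2.imwrite("pics/side4c.png",cv2.resize(im[60:220,150:350],None,fx=4,fy=4)[:,:,::-1][:600])
```

```text
[5.11304111e+02 1.74552285e-01 1.19938943e+02] [0.92758722 0.62854686 0.22365457]
```

View pics/side4c.png

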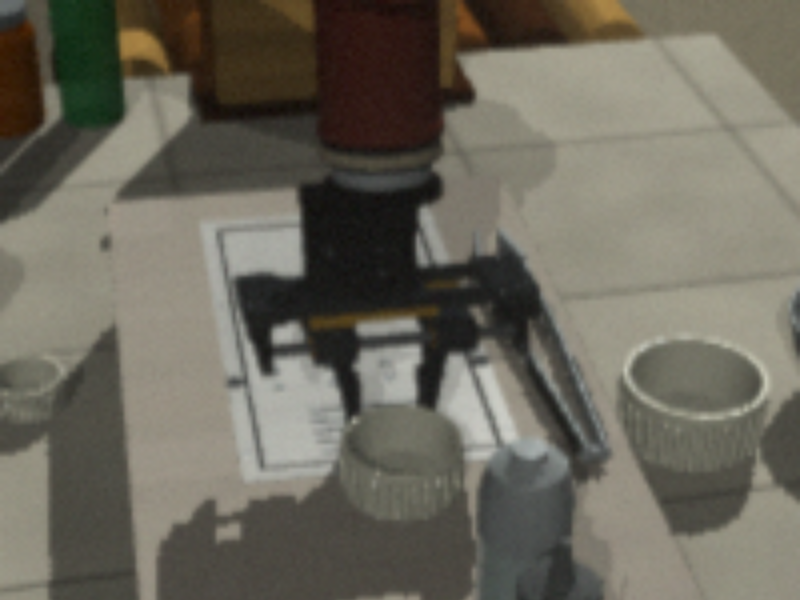

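Request:
drive_tool(delta_pos=[[0,-9,0],[0,-9,0],[0,-7,0],[0,-4,0],[0,-2,0]], turn=[[0,0,0],[0,0,0],[0,0,0],[0,0,0],[0,0,0]], jaw=[40,40,40,40,40])

```text
time_s: 5.1
ee_pos: [510.8, -35.0, 119.8]
eef_rot: [2.161, 2.073, -0.215]
ft_force: [0.6, 0.9, 0.5]
grip_width: 40.1
```

Request:
drive_tool(delta_pos=[[0,15,0],[0,25,3],[0,30,20],[0,15,20],[0,0,0]], turn=[[0,0,0],[0,0,0],[0,0,0],[0,0,0],[0,0,0]], jaw=[40,40,40,40,40])

```text
time_s: 5.6
ee_pos: [509.2, 55.4, 163.0]
eef_rot: [2.164, 2.072, -0.218]
ft_force: [-0.5, -0.9, 0.0]
grip_width: 39.9
```

Run:
```python
from workcell import monitor, cams
import cv2,numpy as np
from h import *
s=monitor.read_state();print(s["ee_pos"],s["ft_force"])
im,d=cams.get_image("side"); cv2.imwrite("pics/side5.png",cv2.resize(im[40:260,130:390],None,fx=3,fy=2.7)[:,:,::-1])
im,d=cams.get_image("top"); cv2.imwrite("pics/top5.png",cv2.resize(im[125:265,180:380],None,fx=4,fy=4)[:,:,::-1])
W=cloud(cams.calibration("top"),d)
m=(W[...,2]>120)&(W[...,2]<165)&(abs(W[...,0]-510)<70)&(abs(W[...,1]+75)<70)
p=W[m];print(p.max(0),p.min(0),len(p))
```

```text
[509.23829596  55.36995754 163.01610841] [-0.45803403 -0.85724202  0.04309381]
[550.94190636 -36.15926982 155.80357085] [ 471.25610716 -115.36089586  120.0253994 ] 203
```

View pics/side5.png

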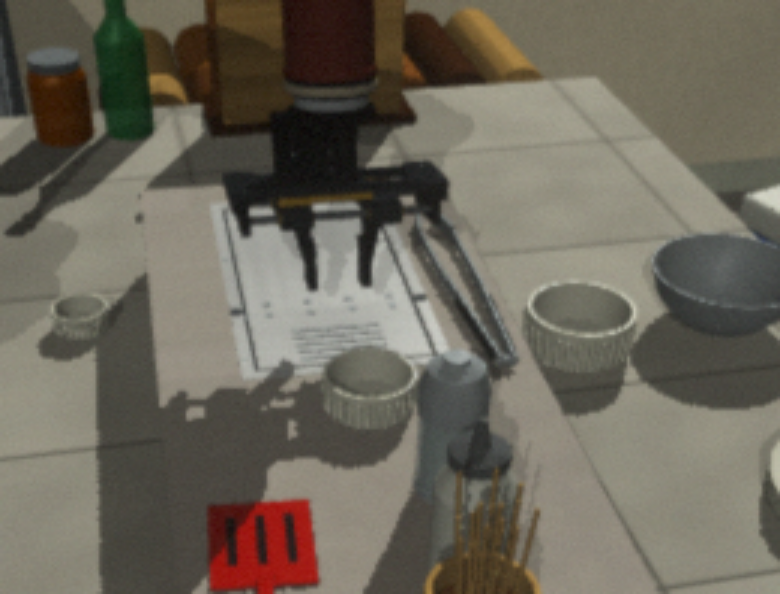

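View pics/top5.png

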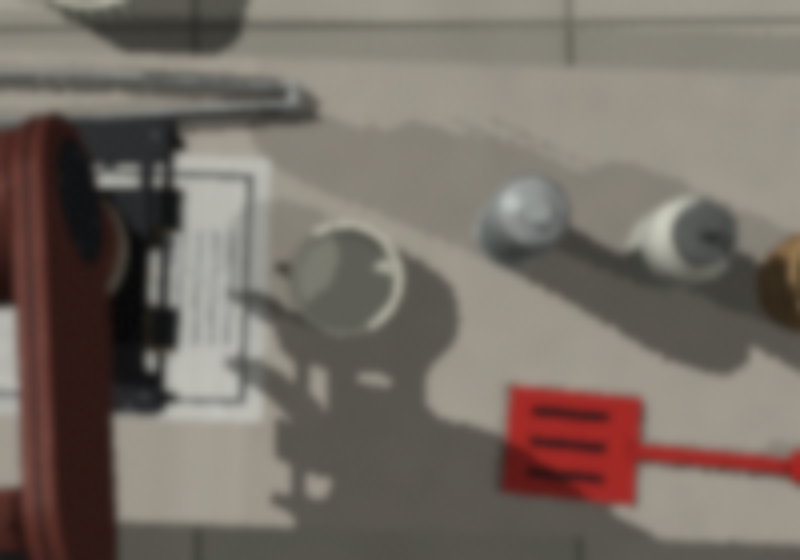

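Request:
drive_tool(delta_pos=[[0,-12,0],[0,-12,0],[0,0,-10],[0,0,-10],[0,0,0]], turn=[[0.1,0,0],[0.1,0,0],[0,0,0],[0,0,0],[0,0,0]], jaw=[0,0,0,0,0])

```text
time_s: 6.2
ee_pos: [503.8, 28.0, 132.6]
eef_rot: [-2.258, -2.161, 0.02]
ft_force: [0.7, 0.3, -1.6]
grip_width: 8.2
```

Run:
```python
from workcell import monitor
from scipy.spatial.transform import Rotation as R
s=monitor.read_state();print(s["ee_pos"],s["ft_force"],s["grip_width"]);print(R.from_rotvec(s["eef_rot"]).as_matrix().round(3))
```

```text
[503.80754361  28.02399073 132.64477417] [ 0.73558205  0.33690566 -1.64671996] 8.17253676379626
[[ 0.044  0.999 -0.021]
 [ 0.999 -0.044  0.003]
 [ 0.002 -0.021 -1.   ]]
```

Request:
drive_tool(delta_pos=[[5,3,0],[0,0,-10],[0,0,-6],[0,0,-5],[0,0,-3]], turn=[[0,-0.02,0],[0,0,0],[0,0,0],[0,0,0],[0,0,0]], jaw=[0,0,0,0,0])

```text
time_s: 6.7
ee_pos: [508.9, 33.6, 106.4]
eef_rot: [2.264, 2.178, -0.001]
ft_force: [-3.6, -3.3, 9.0]
grip_width: 0.3
```

Request:
drive_tool(delta_pos=[[0,0,-6],[0,0,-6],[0,0,-6],[0,0,-4],[0,0,-3]], turn=[[0,0,0],[0,0,0],[0,0,0],[0,0,0],[0,0,0]], jaw=[0,0,0,0,0])

```text
time_s: 7.2
ee_pos: [510.0, 35.3, 84.6]
eef_rot: [2.26, 2.181, 0.001]
ft_force: [-2.8, 1.0, 7.2]
grip_width: 0.7
```

Run:
```python
from workcell import monitor, cams
import cv2,numpy as np
s=monitor.read_state();print(s["ee_pos"],s["ft_force"])
im,d=cams.get_image("side"); cv2.imwrite("pics/side6.png",cv2.resize(im[40:260,130:390],None,fx=3,fy=2.7)[:,:,::-1])
```

```text
[510.04543173  35.30235833  84.63255645] [-2.79178125  0.99260475  7.23115656]
```

View pics/side6.png

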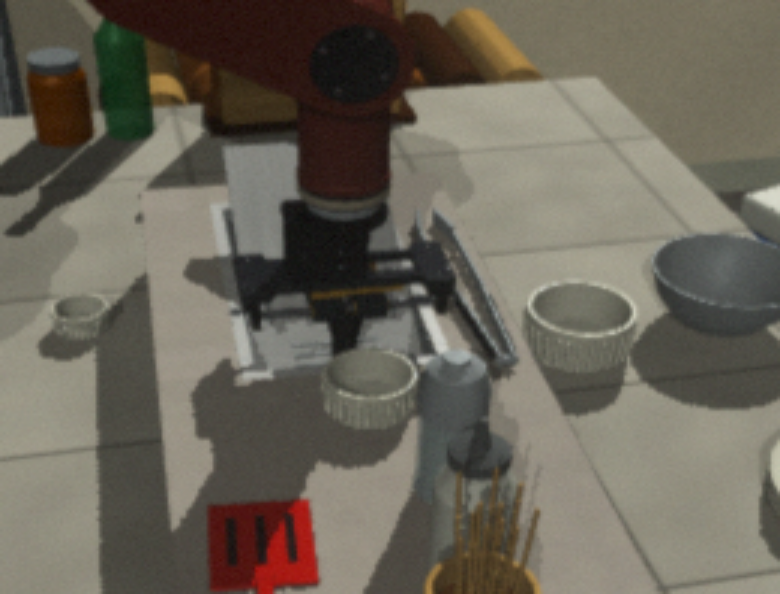

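Request:
drive_tool(delta_pos=[[0,-1,-4],[0,-1,-4],[0,0,-3]], turn=[[0,0,0],[0,0,0],[0,0,0]], jaw=[0,0,0])

```text
time_s: 7.55
ee_pos: [512.3, 33.8, 77.1]
eef_rot: [2.256, 2.181, 0.005]
ft_force: [-13.0, -0.3, 29.4]
grip_width: 0.5
```

Request:
drive_tool(delta_pos=[[-1,0,-1.5],[0,0,-1.5]], turn=[[0,0,0],[0,0,0]], jaw=[0,0])

```text
time_s: 7.75
ee_pos: [512.4, 33.7, 77.6]
eef_rot: [2.253, 2.181, 0.005]
ft_force: [-5.6, -1.5, 9.9]
grip_width: 0.9
```

Request:
drive_tool(delta_pos=[[0,0,-1.5]], turn=[[0,0,0]], jaw=[0])

```text
time_s: 7.85
ee_pos: [512.6, 33.6, 77.5]
eef_rot: [2.252, 2.181, 0.004]
ft_force: [-6.5, -0.5, 13.5]
grip_width: 0.6
```

Run:
```python
from workcell import monitor, cams
import cv2,numpy as np
from h import *
s=monitor.read_state();print(s["ee_pos"],s["ft_force"])
im,d=cams.get_image("side"); cv2.imwrite("pics/side7.png",cv2.resize(im[40:260,130:390],None,fx=3,fy=2.7)[:,:,::-1])
im,d=cams.get_image("top");W=cloud(cams.calibration("top"),d)
cv2.imwrite("pics/top7.png",im[:,:,::-1])
m=(W[...,2]>120)&(W[...,2]<165)&(abs(W[...,0]-510)<70)&(abs(W[...,1]+75)<45)
p=W[m];print("ramekin",p.max(0),p.min(0))
for y in (160,200,240,270,290,300,305,310): 
    m=(abs(W[...,1]-y)<6)&(W[...,0]>450)&(W[...,0]<585); z=W[m][:,2]; print(y,np.nanpercentile(z,[10,50,90]).round(1))
s=monitor.read_state();print(s["ee_pos"],s["ft_force"],s["time_s"])
```

```text
[512.61974049  33.58296336  77.46814769] [-6.53956127 -0.48071848 13.48412379]
ramekin [551.08801372 -36.24300262 157.20957807] [ 471.49340894 -115.14698349  120.04795858]
160 [146.  149.6 154. ]
200 [169.8 173.9 178.2]
240 [193.4 197.8 201.9]
270 [212.4 216.7 221.2]
290 [205.5 211.8 219.3]
300 [203.7 203.8 203.9]
305 nan
310 nan
[512.63182425  33.55685229  77.44950457] [-5.95874511 -1.2293633  12.55127163] 7.95
  return np.nanmean(a, axis, out=out, keepdims=keepdims)
```

View pics/side7.png

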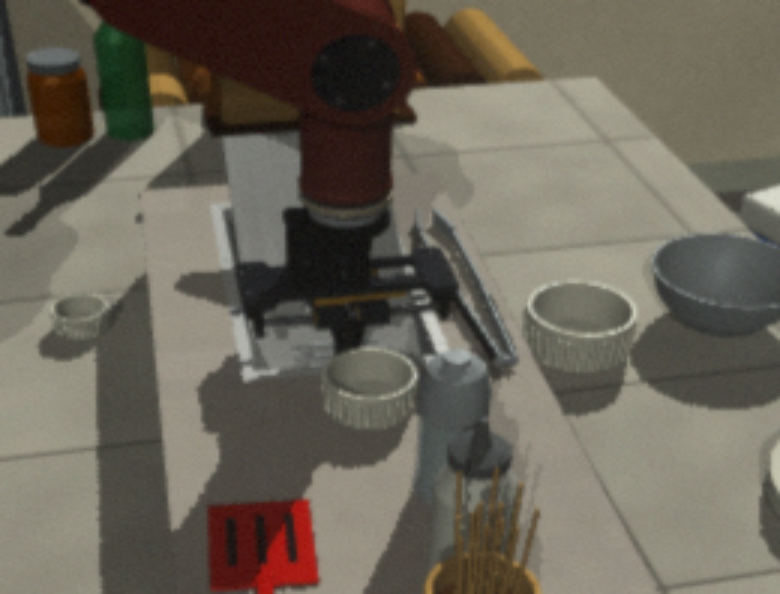

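View pics/top7.png

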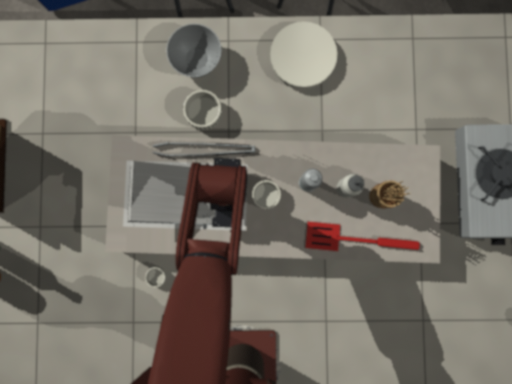

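Request:
drive_tool(delta_pos=[[-1,0,-2.5]], turn=[[0,0,0]], jaw=[0])

```text
time_s: 8.05
ee_pos: [512.6, 33.5, 77.2]
eef_rot: [2.25, 2.181, 0.005]
ft_force: [-7.1, 0.0, 21.6]
grip_width: 0.2
```

Run:
```python
from workcell import monitor, cams, env
for i in range(6):
    s=monitor.read_state();print(s["time_s"],s["ee_pos"].round(2),s["ft_force"].round(1)); cams.get_image("side")
```

```text
8.05 [512.63  33.54  77.19] [-7.1  0.  21.6]
8.1 [512.63  33.55  77.3 ] [-6.7 -0.8 17.4]
8.15 [512.65  33.52  77.31] [-7.3 -0.6 17.6]
8.2 [512.65  33.53  77.33] [-5.7 -1.4 17.2]
8.25 [512.62  33.55  77.3 ] [-6.7 -1.  17.8]
8.3 [512.64  33.51  77.3 ] [-7.  -0.3 18.2]
```

Steady at the stop with about 17 N, so I'm handing it in.

```bash
python3 -c "
from workcell import env
print(env.finish_job())"
```

```text
the job is handed in; nothing more can be done
None
```

I slid the ramekin off the flap with the fingertips, pressed the tail down to its stop, and handed the job in at about 8.3 s with the tail still held down.

- **Ramekin:** it stands upright on the ledge at world (511, -76), about ledge y = 22. Its nearest edge is roughly 28 mm short of the tray opening. It did not move while I pressed the tail.
- **Flap:** the top camera's depth gives a slope of about 0.55 rad on the long end, which is the stop. The fingertips hold the tail with a steady 17 to 18 N; the pose was still over the last 0.25 s.
- **Other things:** in the last pictures the tongs, spatula, grinder, skewers, sauce and look-alikes appear to be where they were. I judged that by eye and did not measure it.
- **Forces:** the highest wrist force I saw was about 32 N, briefly, when the flap first reached its stop. A side force of about 7 N along x remained while holding.

None of the checks failed.

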